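# Wedge a gel cassette tight in its casting clamp

## Task

Lock the glass gel cassette in its casting clamp: take the orange wedge from its black holder, start it loosely, thin end down, in the slot in front of the blue jaw and let go of it. Then drive it down from above with separate gentle taps, lifting off between them, until it is tight and a further firm tap no longer moves it, without hitting so hard that the glass would crack. Leave it there upright, with the timer and the vial undisturbed.

Things in the scene. Friction and masses are not known exactly. Their poses are not given: they have to be found in the camera images.
- wedge_head (a point): centre of the wedge's head, an orange block 22 (x) x 34 (y) x 22 (z) mm; its flat top, with a steel patch, lies 11 mm above this point. +z points up out of the head. At the start the wedge stands upright, tip down, in the holder, its axes along the holder's; the head and the upper blade stand free, and the 34 mm or the 22 mm width can be gripped from above
- wedge: the orange plastic wedge, about 0.1 kg; origin and axes as wedge_head. Blade below the head: 34 mm wide (y), 70 mm long, both broad faces tapering evenly from 17 mm thick (x) under the head to 6 mm at the tip, 81 mm below the origin. A half turn about z changes nothing. Final downward taps of about 10 N (8 to 14) at about 20 mm/s make it tight; hits that peak above 40 N crack the glass
- holder: black block fixed to the bench, 70 x 70 mm, 42 mm high, with a slot 15 (x) x 38 (y) mm, 34 mm deep, open at the top in which the wedge stands loosely. Origin: centre of the underside, z up
- clamp: grey casting clamp fixed to the bench, base 90 (x) x 120 (y) x 12 mm. Origin on the bench below the slot (base from x = -42 to +48 mm); z up. From -x to +x: grey block with white sloping slot wall, slot, blue jaw, upright glass cassette (86 mm wide, its top 86 mm above the bench), rubber pad, back rail
- slot_mouth (a point): centre of the slot's open mouth, 80 mm above the bench, level with the tops of its walls; axes as the clamp's. The slot takes the wedge with y along y (either way round): 38 mm long in y, 10 to 14 mm wide in x depending on the cassette's thickness, broad walls sloping like the wedge's faces, 68 mm deep. The wedge's tip drops 27 to 52 mm below the mouth before it touches both walls
- jaw: blue jaw plate, 36 mm wide, between slot and glass; slides 2 mm to the clamp's +x. Tapping the loose wedge 13 mm farther down (2 to 5 N) shifts the jaw onto the glass and the wedge 1 mm the same way; then the push rises and the wedge stops. That depth differs by 25 mm between runs and can only be felt. The wedge squeezes the jaw 2 to 3 times as hard as it is pushed and stays by itself
- timer: white kitchen-type timer, 60 x 68 x 17 mm, loose bystander; origin under its centre
- orange_vial: small vial with an orange cap, 26 mm in diameter, 62 mm high, loose bystander; origin under its centre
Not all that is in view belongs to the job. What is meant by the wedge is not purple or yellow, and is the smaller of those in its own colour.

How it is judged:
On the way, in this order (a step that is already met when the one before it is completed fails the run):
1. the wedge stands in the slot, tip down and upright, let go, not yet tight (horizontal distance between wedge_head and slot_mouth below 0.012 m and z of wedge_head in the frame of slot_mouth below 0.068 m and angle between wedge_head's own z axis and vertical below 0.15 rad and contact force between the fingers and wedge below 0.2 N), for 0.2 s.
2. the wedge has been tapped tight and the fingers are lifted off it (contact force between the fingers and wedge below 0.2 N and contact force between wedge and jaw above 15 N), for 0.1 s.
3. a further tap is given to the tight wedge (contact force between the fingers and wedge above 4 N and contact force between wedge and jaw above 15 N).
At the end, for the whole second after the job is handed in: The wedge stands by itself in the slot, upright within 0.10 rad, its head within 10 mm of the slot's mouth sideways and less than 50 mm above it, at rest, squeezing the jaw with more than 15 N (contact force between wedge and jaw above 15 N and horizontal distance between wedge_head and slot_mouth below 0.01 m and z of wedge_head in the frame of slot_mouth below 0.05 m and angle between wedge_head's own z axis and vertical below 0.1 rad and linear speed of wedge below 0.01 m/s); the robot touches nothing.
It fails at once if the glass cracks: the wedge is forced so hard that it squeezes the jaw with more than 60 N, or, when already tight, is hit with more than 40 N (contact force between wedge and jaw above 60 N or (contact force between wedge and jaw above 15 N and contact force between the fingers and wedge above 40 N)).
It fails at once if the timer is pushed away (3 cm) (distance of timer from where it was at the start of the episode above 0.03 m).
It fails at once if the vial is pushed away or knocked over (distance of orange_vial from where it was at the start of the episode above 0.03 m or angle between orange_vial's own z axis and vertical above 0.5 rad).
It also fails if it takes over 48 s, if anything falls off the work surface, if the arm or the gripper's body presses on something with over 40 N, if the wrist force passes 120 N, or if a joint passes its speed limit or range.

## Robot

A 7-joint arm with a two-finger parallel gripper is mounted at the origin on a cart in front of the work surface, level with it; the furniture and walls round the work are solid. World frame = base frame: x ahead of the robot, y to its left, z up, the work surface at z = 0. Lengths are in m, angles in rad, forces in N, time in s.
With the tool pointing down it reaches from about 0.4 to 0.85 m from the base axis. Payload 4.5 kg.
Tool frame: the origin (TCP) lies midway between the tips of the shut fingers; the grasp point (between the pads) lies 19 mm behind it; y points along the fingers, z is the direction in which the jaws open and shut, and the axes are right-handed (so a half turn about y gives the same grasp; the last joint's range is limited). The gripper opens to 88 mm and grips with 3 to 60 N. Pads are 18 mm wide; open, the fingers measure 123 mm over their backs; the gripper's body (75 mm by 187 mm) begins 45 mm behind the grasp point.
Start: joints at [0.034, 0.689, -0.195, 1.565, 0.157, 0.902, -0.215], TCP at [0.625, 0, 0.239] pointing down, gripper open.
Joint ranges: [-3.01, 3.01], [-0.46, 2.08], [-1.47, 1.51], [0.13, 2.56], [-1, 4.14], [0.04, 2.09], [-2.66, 2.66]. Speed limits (rad/s): [2.57, 2.57, 3.14, 3.14, 3.14, 3.14, 3.14].

## Interface

Orientations are given as a unit quaternion [x, y, z, w].
In Python, from plant import r, snapshot, get_calibration, job, boxes_of gives the robot as it stands. The module is installed in compiled form; this text tells all that it offers.
- The arm moves only by the shell command python3 -m handwheel 'ROWS' [OPENING] [FORCE]. ROWS is JSON, a list that holds one entry, the list of rows, each a list of 6 numbers: the shift along the tool's x, y, z as a fraction of full scale, then the turn, a rotation vector about the tool's x, y, z as a fraction of full scale. In form: [[[x, y, z, wx, wy, wz], ...]]. A call has 1 to 12 rows; each row is the pose to reach, as a shift and turn from the pose commanded when the call began, along the tool's axes at that moment, turning the shorter way round; what a row does not reach only later rows make up. Full scale, the value 1, is 100 cm for a shift and 180 degrees for a turn. A row lasts 1/12 s, in which the tool goes at most 41.7 mm and 7.16 degrees, less where a joint would pass 70% of its speed; a pose out of reach is approached as far as the arm can. A call with a number of a shift or a turn outside -1 to 1 is refused whole. A call with a gripper value outside its range is refused whole. OPENING is the opening, from -1 (shut) to 1 (fully open), set as the call begins (- or left out, the last holds). The fingers move at their own pace and stop on an object; FORCE is the grip in N (left out, the last holds). Time passes only in rows, so rows that repeat a pose let the fingers close. It gives the time, the measured TCP pose, the force and the opening at its end, in the units of the state.
- r.get_state(): the state, without advancing time (a new reading comes with each control period).
- snapshot(name): name is "scene" or "side" or "wrist"; returns the picture (400x640x3 uint8, red, green, blue); there is no depth.
- get_calibration(name): a dict with "fx", "fy", "cx", "cy" (pixels), "T" (4x4, takes a point from camera to world coordinates). Camera axes: x right, y down, z forward; pixel columns grow to the right and rows downward; lengths in m; the calibration is good to about 2 mm. A picture is of the moment at which its call begins: read the wrist's pose just before it. get_calibration takes no time and is no camera call; for the wrist camera it gives the pose at the moment of the call.
- job.finish_job(): hands the job in, once; it reports no verdict.
Trained networks look in the newest picture that a camera, given by its name, has taken for a name from the list of things; names that differ only in an ending like _2 or _b are one class to them, and where a whole thing is asked for, a point or a joint stands for the part that bears it (a point fixed in the world has none). Each returns a list of dicts, best first, with "confidence" (0 to 1); they miss things now and then, are a little off and sometimes report something else, mostly with a low value. They report only what shows in the picture. A call takes as long as a camera call. They do not tell look-alikes from the thing itself.
- boxes_of(thing, camera): "bbox" ([left, top, right, bottom] in pixels, round what is visible of it).
The state is a dict: "clock": time; "q": joint angles; "qd": joint speeds; "joint_torque": joint torques, N m; "tool_pos": TCP position; "eef_rot": TCP orientation; "contact_force": force on the tool from outside, world axes, zero at the start; "moment": the same for the moment, N m; "opening": opening from 0.0 (shut) to 1.0 (fully open).
Only numpy, scipy, OpenCV 4.12 (cv2) and the standard library are available. Lean on these libraries where they do the work, as an engineer would, in place of code of your own. Each camera call takes 0.05 s, during which the arm holds its last target. There are 200 camera calls.

## Working session

There is one attempt and no reset: what is moved stays moved. The work goes in short steps, Python scripts to look and compute and a shell command to move; the robot and the scene stay as the last step left them, time stands still between calls to the robot, and variables do not carry over. Pictures are saved under pics/ and viewed, about 8 in all and at most 12, crops included, and the job is handed in when it is done.

```bash
mkdir -p pics; cat > h.py <<'E'
import numpy as np, cv2
from plant import r, snapshot, get_calibration, job, boxes_of
from scipy.spatial.transform import Rotation as R
def ray(cam,u,v,z,c=None):
    c=c or get_calibration(cam); T=np.array(c["T"])
    d=T[:3,:3]@np.array([(u-c["cx"])/c["fx"],(v-c["cy"])/c["fy"],1]); o=T[:3,3]
    return o+d*(z-o[2])/d[2]
def proj(cam,p,c=None):
    c=c or get_calibration(cam); T=np.array(c["T"])
    q=T[:3,:3].T@(np.array(p)-T[:3,3]); return np.array([c["fx"]*q[0]/q[2]+c["cx"],c["fy"]*q[1]/q[2]+c["cy"]])
def save(img,n): cv2.imwrite("pics/"+n,cv2.cvtColor(np.ascontiguousarray(img),cv2.COLOR_RGB2BGR))
def st():
    s=r.get_state(); print("t",round(s["clock"],2),"p",np.round(s["tool_pos"],4),"q",np.round(s["eef_rot"],4),"F",np.round(s["contact_force"],2),"op",round(s["opening"],3))
    return s
E
python3 - <<'E'
from h import *
s=st(); print(R.from_quat(s["eef_rot"]).as_matrix().round(3))
for c in ["scene","side","wrist"]:
    im=snapshot(c); save(im,c+"0.png"); k=get_calibration(c); print(c,np.round(k["T"],3).tolist(),k["fx"],k["cx"],k["cy"])
    for t in ["wedge","holder","clamp","jaw","timer","orange_vial"]:
        print(t,[(np.round(b["bbox"]).astype(int).tolist(),round(b["confidence"],2)) for b in boxes_of(t,c)[:5]])
E
```

```text
t 0.0 p [ 0.6244 -0.      0.2379] q [ 0.5005 -0.5004  0.4996 -0.4995] F [-0.39  0.61 -0.27] op 0.999
[[ 0.    -0.002  1.   ]
 [-1.    -0.     0.   ]
 [ 0.    -1.    -0.002]]
scene [[-0.603, -0.313, 0.734, -0.154], [-0.798, 0.219, -0.562, 0.816], [0.016, -0.924, -0.382, 0.449], [0.0, 0.0, 0.0, 1.0]] 413.8654171766715 319.1143527881612 198.05403245601914
wedge [([287, 188, 298, 228], 0.78), ([263, 206, 286, 234], 0.74), ([296, 212, 321, 274], 0.62), ([406, 189, 437, 243], 0.62), ([358, 195, 371, 204], 0.33)]
holder [([256, 226, 290, 258], 0.92)]
clamp [([330, 195, 394, 245], 0.87)]
jaw []
timer []
orange_vial [([266, 203, 284, 235], 0.17)]
side [[-0.022, -0.536, 0.844, -0.199], [-1.0, 0.023, -0.012, 0.282], [-0.013, -0.844, -0.536, 0.562], [0.0, 0.0, 0.0, 1.0]] 407.9332274946587 322.5141949730442 201.5482350109003
wedge [([251, 195, 267, 214], 0.88), ([294, 185, 316, 221], 0.84), ([252, 218, 271, 278], 0.66)]
holder [([244, 221, 285, 248], 0.81), ([331, 211, 392, 267], 0.7)]
clamp [([330, 211, 393, 266], 0.7)]
jaw [([352, 216, 375, 222], 0.42)]
timer [([315, 270, 354, 303], 0.57)]
orange_vial [([323, 180, 338, 205], 0.53), ([353, 216, 372, 224], 0.33)]
wrist [[1.0, 0.0, 0.0, 0.624], [0.0, -0.966, -0.26, 0.067], [0.0, 0.26, -0.966, 0.386], [0.0, 0.0, 0.0, 1.0]] 304.6237422714417 324.66643182741717 198.79511134267045
wedge [([1, 9, 116, 89], 0.66)]
holder []
clamp [([132, 0, 249, 63], 0.61)]
jaw []
timer []
orange_vial []
```

View pics/scene0.png

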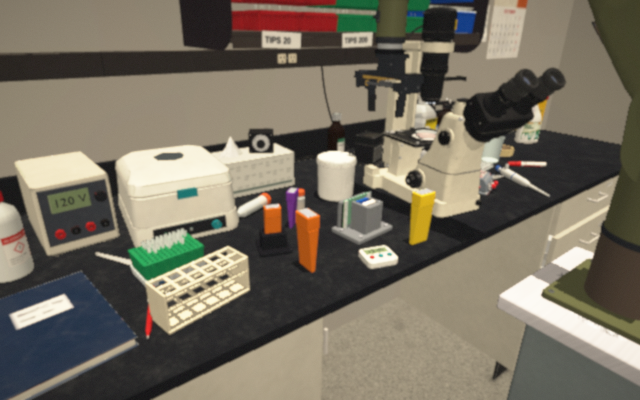

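View pics/side0.png

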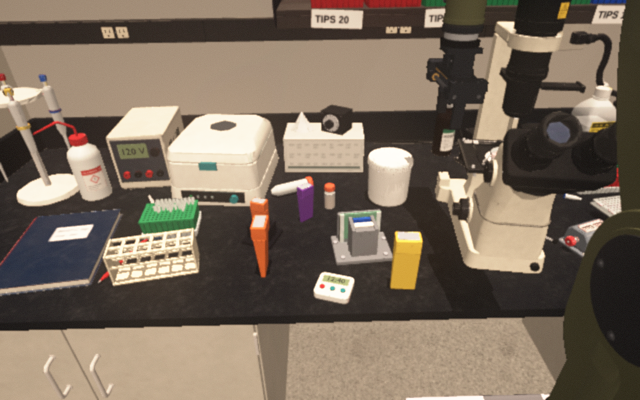

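Pictures 1 and 2. Candidates in the scene view are: an orange wedge in the black holder (272,218), a larger free-standing orange one (308,240), a purple one (292,207) and a yellow one (421,216). There is also an orange-capped vial (300,195) behind the purple one. By the description it is the small one in the holder. The clamp is at (362,220) and the timer at (378,257). Next: one close crop and a triangulation.

```bash
python3 - <<'E'
from h import *
a=cv2.imread("pics/scene0.png")[180:280,240:440]; b=cv2.imread("pics/side0.png")[170:310,240:430]
a=cv2.resize(a,(800,400),interpolation=3)[:, :]; b=cv2.resize(b,None,fx=4,fy=4,interpolation=3)
save(a[:,:,::-1],"cropscene.png"); save(b[:,:,::-1],"cropside.png")
def tri(us,vs):
    A=[];B=[]
    for cam,(u,v) in (("scene",us),("side",vs)):
        c=get_calibration(cam);T=np.array(c["T"]);d=T[:3,:3]@np.array([(u-c["cx"])/c["fx"],(v-c["cy"])/c["fy"],1]);d/=np.linalg.norm(d)
        P=np.eye(3)-np.outer(d,d);A.append(P);B.append(P@T[:3,3])
    return np.linalg.lstsq(np.vstack(A),np.hstack(B),rcond=None)[0]
print("head",tri((272,208),(260,201)),"big",tri((308,215),(260,222)),"clampblk",tri((366,200),(363,222)),"purple",tri((292,190),(305,184)))
print("vial side",ray("side",330,206,0),"timer",ray("side",334,290,0.01),ray("scene",378,259,0.01))
print("holder",ray("side",264,248,0), ray("scene",273,246,0.02), "clamp",ray("side",362,250,0.012))
E
```

```text
head [0.5465425  0.40574108 0.09271405] big [0.43538398 0.39171034 0.11504529] clampblk [0.48326254 0.18993198 0.07879816] purple [0.61529679 0.30957845 0.09150421]
vial side [0.66431833 0.2507126  0.        ] timer [0.3593342  0.25471412 0.01      ] [0.35891146 0.26795084 0.01      ]
holder [0.5022554 0.4011912 0.       ] [0.51533696 0.42406437 0.02      ] clamp [0.47269975 0.19022164 0.012     ]
```

View pics/cropscene.png

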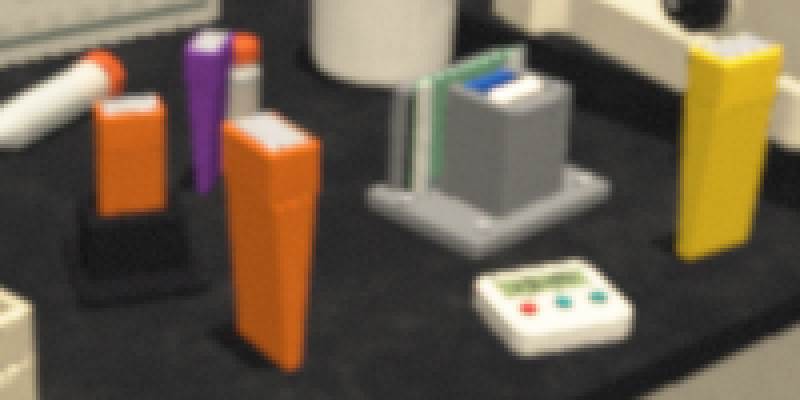

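View pics/cropside.png

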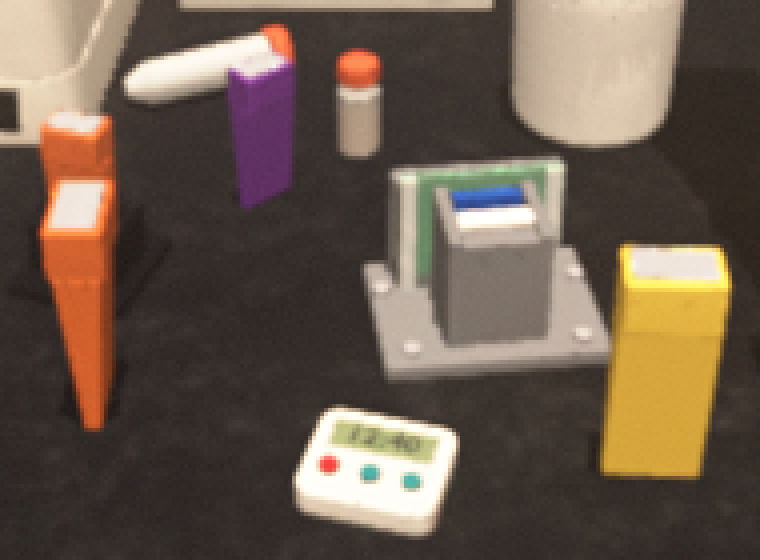

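Picture 3/4: it confirms the small orange wedge in the black holder, at about (0.546, 0.406) with its top near z = 0.1. The big orange decoy stands 11 cm nearer, at about (0.435, 0.39). Going above the wedge now.

```bash
python3 -m handwheel '[[[-0.04,-0.02,-0.008,0,0,0],[-0.08,-0.02,-0.016,0,0,0],[-0.12,-0.02,-0.024,0,0,0],[-0.16,-0.02,-0.032,0,0,0],[-0.2,-0.02,-0.04,0,0,0],[-0.24,-0.02,-0.048,0,0,0],[-0.28,-0.02,-0.056,0,0,0],[-0.32,-0.02,-0.064,0,0,0],[-0.36,-0.02,-0.072,0,0,0],[-0.4,-0.02,-0.08,0,0,0],[-0.405,-0.02,-0.08,0,0,0],[-0.405,-0.02,-0.08,0,0,0]]]' 1 20
python3 - <<'E'
from h import *
s=st(); im=snapshot("wrist"); save(im,"w1.png"); print(proj("wrist",[.545,.405,.1]), proj("wrist",[.435,.39,.115]))
for t in ["wedge","holder"]: print(t,[(np.round(b["bbox"]).astype(int).tolist(),round(b["confidence"],2)) for b in boxes_of(t,"wrist")[:5]])
E
```

```text
clock: 2.05
tool_pos: [0.5425, 0.4097, 0.2583]
eef_rot: [-0.501, 0.499, -0.497, 0.502]
contact_force: [-0.1, -0.6, 0.3]
opening: 1.001
t 2.05 p [0.5425 0.4097 0.2583] q [-0.5014  0.4993 -0.4973  0.502 ] F [-0.07 -0.64  0.26] op 1.001
[326.01308479 185.39833215] [215.25442591 203.13044373]
wedge [([364, 234, 399, 280], 0.97), ([190, 178, 261, 222], 0.96), ([311, 162, 336, 201], 0.88), ([209, 335, 219, 352], 0.51)]
holder [([292, 143, 360, 207], 0.95)]
```

View pics/w1.png

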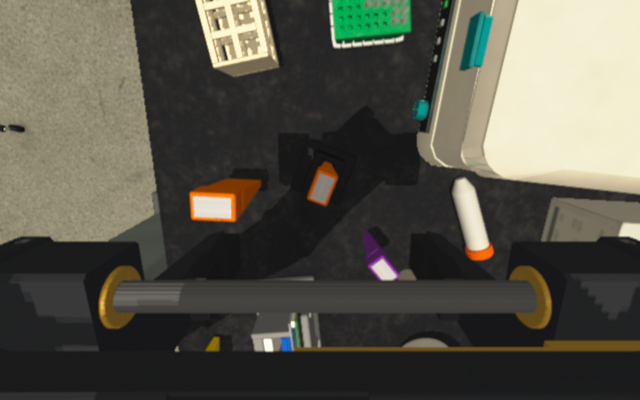

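Picture 5: the wedge in the holder is at (322,187), with its long axis tilted a little. The big decoy is at (215,205), the purple one at (382,265) and the clamp at (285,330). I'll measure the steel patch on the head.

```bash
cat >> h.py <<'E'
def headrect(im,c,z,box):
    l,t,rr,b=box; roi=im[t:b,l:rr]; hsv=cv2.cvtColor(np.ascontiguousarray(roi),cv2.COLOR_RGB2HSV)
    o=((hsv[...,0]<20)&(hsv[...,1]>120)&(hsv[...,2]>90)).astype(np.uint8)
    g=((hsv[...,1]<90)&(hsv[...,2]>110)).astype(np.uint8)
    for nm,m in (("patch",g),("all",cv2.morphologyEx(o|g,cv2.MORPH_CLOSE,np.ones((3,3),np.uint8)))):
        n,lab,stt,cen=cv2.connectedComponentsWithStats(m)
        if n<2: continue
        k=1+np.argmax(stt[1:,4]); ys,xs=np.nonzero(lab==k)
        W=np.array([ray(None,x+l,y+t,z,c)[:2] for x,y in zip(xs,ys)])
        mu=W.mean(0); w,V=np.linalg.eigh(np.cov((W-mu).T)); ax=V[:,1]
        (cx,cy),sz,an=cv2.minAreaRect((W*1000).astype(np.float32))
        print(nm,"px",xs.mean()+l,ys.mean()+t,"mean",mu.round(4),"rect",round(cx,1),round(cy,1),np.round(sz,1),round(an,1),"long axis deg from +y",round(np.degrees(np.arctan2(-ax[0]*np.sign(ax[1]),abs(ax[1]))),1),"sig",(np.sqrt(w)*1000*12**.5).round(1))
E
python3 - <<'E'
from h import *
im=cv2.imread("pics/w1.png")[:,:,::-1]; c=get_calibration("wrist"); headrect(im,c,0.1,(295,155,350,212))
# holder edges
save(cv2.resize(im[130:230,270:390],None,fx=5,fy=5),"w1c.png")
print(ray("wrist",322,187,.1))
E
```

```text
patch px 321.9796437659033 187.81933842239187 mean [0.5428 0.3987] rect 542.8 398.6 [27.6 15.5] 68.9 long axis deg from +y -20.9 sig [15.5 27.7]
all px 322.6891252955083 184.44326241134752 mean [0.5435 0.4022] rect 544.2 403.4 [43.9 22.8] 69.0 long axis deg from +y -18.1 sig [22.  40.9]
[0.54281806 0.39960911 0.1       ]
```

View pics/w1c.png

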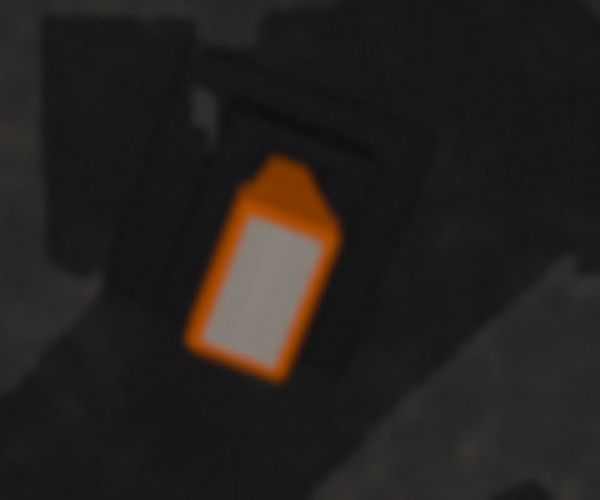

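```bash
python3 -m handwheel '[[[0.011,0.05,0,0,-0.383,0],[0.011,0.05,0,0,-0.383,0],[0.011,0.05,0,0,-0.383,0],[0.011,0.05,0,0,-0.383,0],[0.011,0.05,0,0,-0.383,0],[0.011,0.05,0,0,-0.383,0],[0.011,0.05,0,0,-0.383,0],[0.011,0.05,0,0,-0.383,0],[0.011,0.05,0,0,-0.383,0],[0.011,0.05,0,0,-0.383,0],[0.011,0.05,0,0,-0.383,0],[0.011,0.05,0,0,-0.383,0]]]' 1 20
python3 - <<'E'
from h import *
s=st(); M=R.from_quat(s["eef_rot"]).as_matrix(); print(M.round(3),s["q"])
im=snapshot("wrist"); save(im,"w2.png"); c=get_calibration("wrist")
bs=boxes_of("wedge","wrist"); print([(np.round(b["bbox"]).astype(int).tolist(),round(b["confidence"],2)) for b in bs[:5]])
u,v=proj("wrist",[.5428,.3987,.1]).astype(int); print(u,v)
headrect(im,c,0.1,(u-45,v-45,u+45,v+45))
save(cv2.resize(im[v-60:v+60,u-80:u+80],None,fx=4,fy=4),"w2c.png")
E
```

```text
clock: 3.2
tool_pos: [0.5462, 0.3918, 0.2088]
eef_rot: [0.695, -0.131, 0.131, -0.695]
contact_force: [-0.2, 0.5, 0.1]
opening: 1.003
t 3.2 p [0.5462 0.3918 0.2088] q [ 0.6952 -0.1308  0.1313 -0.6945] F [-0.15  0.54  0.11] op 1.003
[[ 0.931  0.001  0.364]
 [-0.364 -0.001  0.931]
 [ 0.001 -1.    -0.001]] [-0.4508324   0.81879951 -0.48118182  1.42944122  0.41606269  0.99540397
  0.16845435]
[([258, 234, 290, 280], 0.81), ([319, 165, 358, 194], 0.64), ([1, 103, 66, 139], 0.61)]
329 191
patch px 338.21119133574007 182.87184115523465 mean [0.5387 0.4078] rect 538.4 407.9 [27.7 14.9] 68.7 long axis deg from +y -22.5 sig [15.  27.8]
all px 337.84820031298904 179.77308294209703 mean [0.5361 0.4085] rect 536.2 409.0 [35.1 27.1] 68.7 long axis deg from +y -24.7 sig [27.3 34.5]
```

```bash
python3 - <<'E'
from h import *
for i in range(3):
    s=st(); c=get_calibration("wrist"); im=snapshot("wrist"); u,v=proj("wrist",[.54,.403,.1],c).astype(int); headrect(im,c,0.1,(u-45,v-45,u+45,v+45)); print(np.array(c["T"])[:3,3].round(4))
E
```

```text
t 3.3 p [0.5457 0.3928 0.2088] q [ 0.6952 -0.1303  0.1307 -0.6947] F [-0.39  0.41  0.52] op 0.997
patch px 337.49200710479573 183.696269982238 mean [0.5389 0.4075] rect 538.8 407.6 [26.9 14.9] 68.8 long axis deg from +y -21.6 sig [15.5 27.4]
all px 336.8925490196078 180.7513725490196 mean [0.5363 0.4079] rect 536.4 408.3 [35.1 27.1] 68.8 long axis deg from +y -24.9 sig [27.4 34.5]
[0.4831 0.4178 0.3564]
t 3.35 p [0.5455 0.3932 0.2088] q [ 0.6952 -0.1299  0.1304 -0.6949] F [ 0.74  0.34 -0.65] op 1.002
patch px 336.83561643835617 184.4486301369863 mean [0.5391 0.4072] rect 539.2 407.3 [27.6 15. ] 68.8 long axis deg from +y -20.6 sig [15.7 28. ]
all px 336.7128245476003 180.8292682926829 mean [0.5361 0.4082] rect 536.1 408.6 [34.7 27.1] 68.8 long axis deg from +y -25.3 sig [27.4 34.4]
[0.4828 0.4181 0.3564]
t 3.4 p [0.5453 0.3935 0.2088] q [ 0.6952 -0.1297  0.13   -0.695 ] F [-0.72 -0.34  0.62] op 0.996
patch px 336.419298245614 184.58947368421053 mean [0.5389 0.4071] rect 538.9 407.3 [26.9 15. ] 68.9 long axis deg from +y -22.1 sig [15.7 27.4]
all px 336.4351265822785 181.64003164556962 mean [0.5365 0.408 ] rect 536.5 408.1 [35.2 27.2] 68.9 long axis deg from +y -24.7 sig [27.4 34.2]
[0.4826 0.4183 0.3564]
```

```bash
python3 -m handwheel '[[[-0.011,0.02,0.01,0,0,0],[-0.011,0.05,0.01,0,0,0],[-0.011,0.08,0.01,0,0,0],[-0.011,0.1,0.01,0,0,0],[-0.011,0.115,0.01,0,0,0],[-0.011,0.125,0.01,0,0,0],[-0.011,0.132,0.01,0,0,0],[-0.011,0.137,0.01,0,0,0],[-0.011,0.137,0.01,0,0,0],[-0.011,0.137,0.01,0,0,0]]]' 1 20
python3 -m handwheel '[[[0,0,0,0,0,0],[0,0,0,0,0,0],[0,0,0,0,0,0],[0,0,0,0,0,0],[0,0,0,0,0,0],[0,0,0,0,0,0],[0,0,0,0,0,0],[0,0,0,0,0,0]]]' -1 25
```

```text
clock: 4.28
tool_pos: [0.5387, 0.4077, 0.0724]
eef_rot: [-0.695, 0.129, -0.13, 0.696]
contact_force: [-0.3, -0.2, -0.0]
opening: 0.996
clock: 4.95
tool_pos: [0.5384, 0.4073, 0.0718]
eef_rot: [-0.695, 0.129, -0.129, 0.695]
contact_force: [0.1, 0.4, 0.2]
opening: 0.419
```

```bash
python3 -m handwheel '[[[0,0,0,0,0,0],[0,-0.005,0,0,0,0],[0,-0.02,0,0,0,0],[0,-0.05,0,0,0,0],[0,-0.08,0,0,0,0],[0,-0.11,0,0,0,0],[0,-0.14,0,0,0,0],[0,-0.15,0,0,0,0],[0,-0.15,0,0,0,0]]]' -1 25
python3 - <<'E'
from h import *
s=st(); M=R.from_quat(s["eef_rot"]).as_matrix(); print("tool delta",(M.T@(np.array([.55,.19,.22])-s["tool_pos"])).round(4))
E
```

```text
clock: 5.7
tool_pos: [0.5396, 0.4089, 0.2261]
eef_rot: [-0.693, 0.128, -0.131, 0.697]
contact_force: [-1.0, -0.2, -0.9]
opening: 0.38
t 5.7 p [0.5396 0.4089 0.2261] q [-0.6931  0.1278 -0.1309  0.6973] F [-0.97 -0.22 -0.93] op 0.38
tool delta [ 0.0884  0.005  -0.2006]
```

```bash
python3 -m handwheel '[[[0.015,0,-0.033,0,-0.02,0],[0.03,0,-0.067,0,-0.04,0],[0.045,0,-0.1,0,-0.06,0],[0.06,0,-0.133,0,-0.08,0],[0.075,0,-0.167,0,-0.1,0],[0.088,0,-0.2,0,-0.117,0],[0.088,0,-0.2,0,-0.117,0],[0.088,0,-0.2,0,-0.117,0],[0.088,0,-0.2,0,-0.117,0],[0.088,0,-0.2,0,-0.117,0]]]' -1 25
python3 - <<'E'
from h import *
import time
s=st(); c=get_calibration("wrist"); im=snapshot("wrist"); save(im,"w3.png")
import json; json.dump({k:np.array(c[k]).tolist() for k in c},open("w3.json","w"))
for p in ([.48,.19,.08],): print(proj("wrist",p,c))
for t in ["clamp","jaw"]: print(t,[(np.round(b["bbox"]).astype(int).tolist(),round(b["confidence"],2)) for b in boxes_of(t,"wrist")[:5]])
st()
E
```

```text
clock: 6.53
tool_pos: [0.5479, 0.1908, 0.2213]
eef_rot: [-0.707, -0.0, 0.001, 0.708]
contact_force: [0.5, 0.2, -0.9]
opening: 0.386
t 6.53 p [0.5479 0.1908 0.2213] q [-7.067e-01 -4.000e-04  1.100e-03  7.075e-01] F [ 0.48  0.16 -0.94] op 0.386
[323.23888716 116.17859859]
clamp [([266, 74, 376, 170], 0.94), ([285, 208, 360, 280], 0.56)]
jaw [([308, 120, 346, 140], 0.62)]
t 6.68 p [0.5482 0.1907 0.2216] q [-0.7069 -0.0008  0.0009  0.7074] F [-0.39 -0.63 -0.35] op 0.383
```

View pics/w3.png

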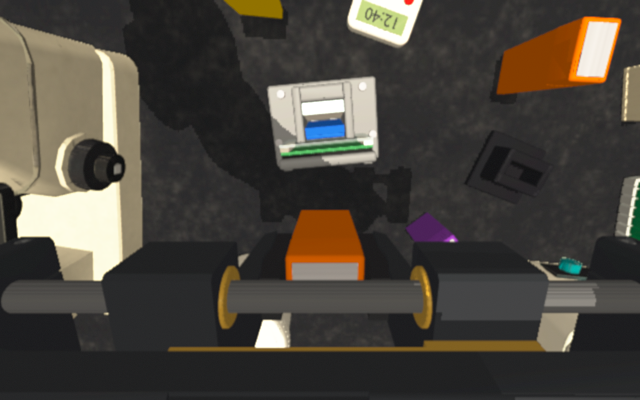

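Picture 7: the clamp is clear at (323,120), with the white wall at (323,107), the blue jaw at (325,129) and green/glass at (328,148). The wedge is held at (325,245). I'll crop for the slot pixels.

```bash
python3 - <<'E'
from h import *
im=cv2.imread("pics/w3.png")[:,:,::-1]; save(cv2.resize(im[70:175,255:390],None,fx=5.5,fy=5.5,interpolation=cv2.INTER_NEAREST),"w3c.png")
for u in (312,323,334): print(u,[im[v,u].tolist() for v in range(96,140)])
E
```

```text
312 [[212, 205, 190], [209, 202, 187], [197, 190, 176], [176, 170, 157], [146, 141, 130], [147, 149, 137], [238, 243, 232], [255, 255, 255], [255, 255, 255], [255, 255, 255], [255, 255, 255], [255, 255, 255], [255, 255, 255], [255, 255, 255], [255, 255, 255], [255, 255, 255], [255, 255, 255], [255, 255, 255], [235, 238, 226], [166, 158, 140], [147, 135, 117], [149, 137, 120], [149, 136, 119], [159, 148, 132], [182, 174, 164], [138, 140, 156], [63, 86, 138], [19, 68, 134], [19, 68, 134], [19, 69, 133], [24, 74, 143], [31, 98, 188], [37, 126, 232], [41, 137, 242], [41, 138, 242], [40, 137, 242], [41, 138, 242], [42, 138, 242], [42, 137, 242], [45, 140, 243], [46, 142, 244], [40, 137, 242], [60, 126, 229], [102, 124, 172]]
323 [[206, 200, 184], [176, 171, 158], [159, 153, 143], [141, 135, 126], [158, 160, 148], [247, 252, 243], [255, 255, 255], [255, 255, 255], [255, 255, 255], [255, 255, 255], [255, 255, 255], [255, 255, 255], [255, 255, 255], [255, 255, 255], [255, 255, 255], [255, 255, 255], [255, 255, 255], [231, 233, 219], [164, 155, 138], [148, 135, 118], [150, 138, 120], [149, 13
[... 386 characters left out ...]
170, 157], [144, 139, 128], [157, 160, 147], [247, 252, 242], [255, 255, 255], [255, 255, 255], [255, 255, 255], [255, 255, 255], [255, 255, 255], [255, 255, 255], [255, 255, 255], [255, 255, 255], [255, 255, 255], [255, 255, 255], [255, 255, 255], [228, 230, 214], [162, 154, 136], [148, 135, 118], [150, 137, 119], [148, 136, 118], [158, 147, 132], [176, 171, 162], [134, 138, 155], [61, 85, 139], [20, 68, 134], [19, 68, 134], [21, 68, 133], [21, 74, 144], [28, 98, 191], [40, 126, 233], [41, 137, 242], [41, 138, 242], [41, 137, 242], [42, 138, 242], [41, 138, 242], [43, 138, 242], [46, 140, 243], [49, 144, 245], [44, 140, 244], [60, 128, 230], [102, 123, 172], [105, 109, 111], [105, 108, 98]]
```

View pics/w3c.png

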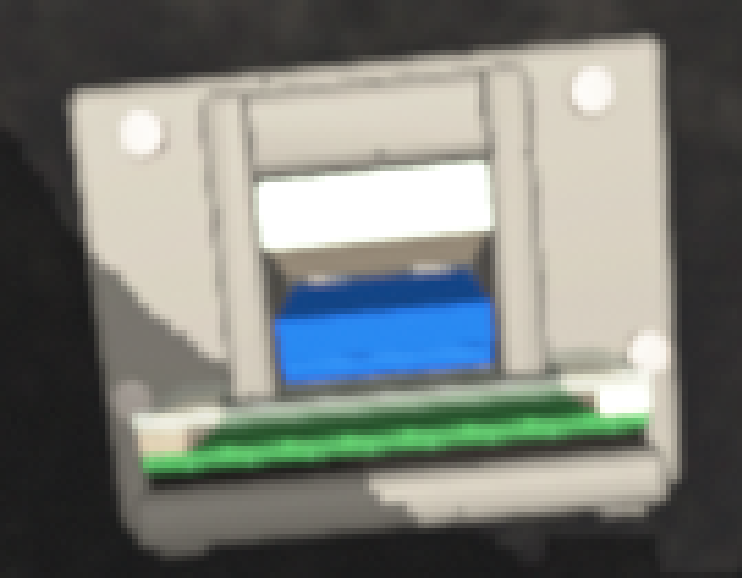

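Picture 8: the white wall's top face ends at v≈113.3, and the jaw's bright top face starts at v≈126.3 (u=323). The mouth is the band between them, tilted about 5°. The jaw top spans u≈304.8 to 345.2.

```bash
python3 - <<'E'
from h import *
import json
c=json.load(open("w3.json"))
im=cv2.imread("pics/w3.png")[:,:,::-1].astype(float)
# subpixel edges per column
A=[];B=[]
for u in range(308,342):
    L=im[:,u]
    v=np.arange(104,122); f=L[104:122,2]; k=np.where((f[:-1]>190)&(f[1:]<=190))[0][0]; A.append(ray(None,u+.0,v[k]+(f[k]-190)/(f[k]-f[k+1]),.08,c))
    v=np.arange(118,135); f=L[118:135,2]; k=np.where((f[:-1]<190)&(f[1:]>=190)&(L[118:134,0]<60))[0][0]; B.append(ray(None,u+.0,v[k]+(190-f[k])/(f[k+1]-f[k]),.08,c))
A=np.array(A);B=np.array(B)
for P in(A,B): 
    k=np.polyfit(P[:,1],P[:,0],1); print("slope deg",np.degrees(np.arctan(-k[0])),"x at y=.19",np.polyval(k,.19),"resid",np.std(P[:,0]-np.polyval(k,P[:,1])))
# jaw top y extents along rows
for v in (129,131,133):
    f=im[v,295:355,2]-im[v,295:355,0]; i=np.where(f>100)[0]; a,b=i[0]+295,i[-1]+295
    print(v,a,b,ray(None,a,v,.08,c),ray(None,b,v,.08,c),"mid",ray(None,(a+b)/2,v,.08,c))
for v in (104,106,108,110):
    i=np.where(im[v,290:360,2]>240)[0]; a,b=i[0]+290,i[-1]+290; print("white",v,a,b,"mid",ray(None,(a+b)/2,v,.08,c))
# held wedge: head top centre & tip
s=r.get_state(); print(s["tool_pos"]); tz=s["tool_pos"][2]; c2=get_calibration("wrist")
p=np.array(s["tool_pos"]); print("expected head top px",proj(None,p+[0,0,.030],c),"corners",[proj(None,p+[dx,dy,.030],c).round(1) for dx in(-.011,.011) for dy in (-.017,.017)],"tip corners",[proj(None,p+[dx,dy,-.062],c).round(1) for dx in(-.003,) for dy in (-.017,.017)])
E
```

```text
slope deg 5.316884248073762 x at y=.19 0.47743283744042697 resid 4.85053083689659e-05
slope deg 5.316192926630045 x at y=.19 0.4887018232473885 resid 5.204840665204812e-05
129 305 344 [0.4914892  0.17313883 0.08      ] [0.49140314 0.20922189 0.08      ] mid [0.49144617 0.19118026 0.08      ]
131 305 344 [0.49329712 0.17311297 0.08      ] [0.49321094 0.20925587 0.08      ] mid [0.49325403 0.19118432 0.08      ]
133 306 344 [0.49510883 0.17401531 0.08      ] [0.49502473 0.20928996 0.08      ] mid [0.49506678 0.19165254 0.08      ]
white 104 302 343 mid [0.46934711 0.1893177  0.08      ]
white 106 302 343 mid [0.47108235 0.18931865 0.08      ]
white 108 302 343 mid [0.47282325 0.18931961 0.08      ]
white 110 302 343 mid [0.47456981 0.18932057 0.08      ]
[0.54815914 0.19069561 0.22157413]
expected head top px [322.89706563 279.31177033] corners [array([282.4, 255.7]), array([363.4, 255.9]), array([284.1, 301.7]), array([361.6, 301.9])] tip corners [array([299.9, 209.7]), array([347.3, 209.8])]
```

```bash
python3 - <<'E'
from h import *
import json
c=json.load(open("w3.json")); im=cv2.imread("pics/w3.png")[:,:,::-1]
for u in (312,325,338): print(u,[(v,im[v,u].tolist()) for v in list(range(207,216))+list(range(222,236,3))+list(range(246,286,2))])
for v in (214,218,225,240,250,258): 
    f=im[v,270:380].astype(int); i=np.where((f[:,0]-f[:,2]>70))[0]; print(v,i[0]+270,i[-1]+270)
save(cv2.resize(im[200:310,265:385],None,fx=5,fy=5,interpolation=cv2.INTER_NEAREST),"w3w.png")
p=np.array([.5481,.1908,.2214])
for off in (-.002,0,.002,.004,.006):
  print(off,[proj(None,p+[off+dx,0,dz],c)[1].round(1) for dx,dz in((-.003,-.062),(-.0085,.008),(-.011,.008),(-.011,.030))])
E
```

```text
312 [(207, [30, 30, 31]), (208, [30, 30, 31]), (209, [66, 38, 28]), (210, [122, 57, 11]), (211, [144, 66, 0]), (212, [147, 67, 0]), (213, [147, 66, 0]), (214, [146, 66, 0]), (215, [146, 66, 0]), (222, [147, 67, 0]), (225, [147, 67, 0]), (228, [147, 67, 0]), (231, [146, 67, 0]), (234, [146, 66, 0]), (246, [153, 69, 0]), (248, [153, 69, 0]), (250, [154, 69, 0]), (252, [155, 69, 0]), (254, [162, 73, 0]), (256, [188, 83, 0]), (258, [200, 88, 0]), (260, [204, 90, 0]), (262, [174, 100, 61]), (264, [150, 142, 134]), (266, [152, 144, 136]), (268, [151, 144, 136]), (270, [153, 145, 137]), (272, [152, 144, 136]), (274, [153, 145, 137]), (276, [156, 148, 140]), (278, [154, 148, 140]), (280, [97, 94, 89]), (282, [63, 62, 59]), (284, [74, 73, 70])]
325 [(207, [27, 27, 28]), (208, [28, 27, 29]), (209, [64, 35, 26]), (210, [121, 55, 3]), (211, [144, 66, 0]), (212, [147, 67, 0]), (213, [146, 66, 0]), (214, [146, 67, 0]), (215, [146, 65, 0]), (222, [146, 66, 0]), (225, [146, 67, 0]), (228, [147, 66, 0]), (231, [146, 66, 0]), (234, [146, 66, 0]), (246, [154, 69, 0]), (248, [154, 70, 0]), (250, [154, 6
[... 919 characters left out ...]
5, 136]), (268, [151, 144, 136]), (270, [154, 146, 137]), (272, [152, 144, 136]), (274, [153, 145, 137]), (276, [157, 148, 140]), (278, [156, 148, 139]), (280, [98, 94, 89]), (282, [63, 62, 59]), (284, [74, 73, 69])]
214 300 349
218 298 351
225 296 353
240 290 359
250 288 362
258 285 364
-0.002 [np.float64(206.9), np.float64(236.8), np.float64(232.0), np.float64(251.1)]
0 [np.float64(209.6), np.float64(240.6), np.float64(235.8), np.float64(255.5)]
0.002 [np.float64(212.3), np.float64(244.3), np.float64(239.6), np.float64(259.8)]
0.004 [np.float64(214.9), np.float64(248.1), np.float64(243.4), np.float64(264.1)]
0.006 [np.float64(217.5), np.float64(251.8), np.float64(247.1), np.float64(268.4)]
```

View pics/w3w.png

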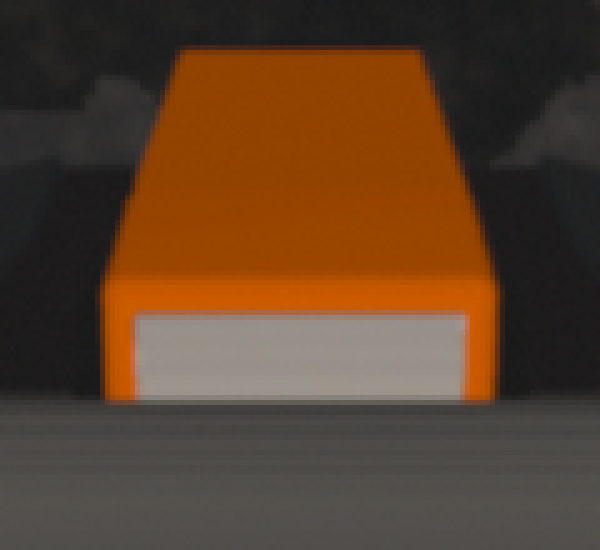

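Picture 9: the held wedge is straight and centred. Tip edge row 209.8 and head edge row 255 match the TCP with about 0 mm offset. Mouth centre is ≈ (0.483, 0.1903), yaw +5.3°, width ≈ 11.2 mm. Moving over it.

```bash
python3 -m handwheel '[[[-0.02,0,0,0,-0.0295,0],[-0.04,0.01,0,0,-0.0295,0],[-0.06,0.025,0,0,-0.0295,0],[-0.065,0.045,0,0,-0.0295,0],[-0.065,0.055,0,0,-0.0295,0],[-0.065,0.06,0,0,-0.0295,0],[-0.065,0.06,0,0,-0.0295,0],[-0.065,0.06,0,0,-0.0295,0],[-0.065,0.06,0,0,-0.0295,0],[-0.065,0.06,0,0,-0.0295,0]]]' -1 25
python3 - <<'E'
from h import *
s=st(); M=R.from_quat(s["eef_rot"]).as_matrix(); print(M.round(4)); print("tool delta mm",(M.T@(np.array([.483,.1903,.114])-s["tool_pos"])*1000).round(1))
snapshot("wrist");snapshot("wrist"); s=st(); M=R.from_quat(s["eef_rot"]).as_matrix(); print("tool delta mm",(M.T@(np.array([.483,.1903,.114])-s["tool_pos"])*1000).round(1))
E
```

```text
clock: 7.52
tool_pos: [0.4845, 0.1894, 0.1624]
eef_rot: [-0.706, -0.033, 0.032, 0.707]
contact_force: [0.4, 0.0, -1.7]
opening: 0.388
t 7.52 p [0.4845 0.1894 0.1624] q [-0.7061 -0.0331  0.0319  0.7066] F [ 0.44  0.01 -1.69] op 0.388
[[ 9.958e-01  1.600e-03 -9.190e-02]
 [ 9.190e-02  9.000e-04  9.958e-01]
 [ 1.700e-03 -1.000e+00  7.000e-04]]
tool delta mm [-1.5 48.4  1. ]
t 7.62 p [0.4842 0.1892 0.1623] q [-0.7062 -0.033   0.0321  0.7065] F [-0.11  0.29 -1.03] op 0.385
tool delta mm [-1.1 48.3  1.2]
```

```bash
python3 -m handwheel '[[[-0.001,0.01,0.001,0,0,0],[-0.001,0.018,0.001,0,0,0],[-0.001,0.024,0.001,0,0,0],[-0.001,0.028,0.001,0,0,0],[-0.001,0.032,0.001,0,0,0],[-0.001,0.036,0.001,0,0,0],[-0.001,0.039,0.001,0,0,0],[-0.001,0.042,0.001,0,0,0],[-0.001,0.042,0.001,0,0,0],[-0.001,0.042,0.001,0,0,0]]]' -1 25
python3 - <<'E'
from h import *
st(); im=snapshot("side"); save(cv2.resize(im[150:280,300:420],None,fx=4.5,fy=4.5),"s4.png"); st()
E
```

```text
clock: 8.45
tool_pos: [0.4825, 0.19, 0.1197]
eef_rot: [0.706, 0.033, -0.033, -0.706]
contact_force: [-1.0, -0.5, -1.3]
opening: 0.385
t 8.45 p [0.4825 0.19   0.1197] q [ 0.7064  0.0328 -0.0328 -0.7063] F [-0.98 -0.49 -1.31] op 0.385
t 8.5 p [0.4826 0.19   0.1198] q [-0.7063 -0.0329  0.0327  0.7064] F [ 0.5  -0.56 -0.15] op 0.38
```

```bash
python3 -m handwheel '[[[0,0.002,0,0,0,0],[0,0.003,0,0,0,0],[0,0.004,0,0,0,0],[0,0.005,0,0,0,0],[0,0.006,0,0,0,0],[0,0.006,0,0,0,0]]]' -1 25
python3 -m handwheel '[[[0,0.001,0,0,0,0],[0,0.002,0,0,0,0],[0,0.003,0,0,0,0],[0,0.003,0,0,0,0]]]' -1 25
python3 -c "
from h import *
st()"
```

```text
clock: 9.0
tool_pos: [0.4824, 0.1899, 0.1135]
eef_rot: [0.706, 0.033, -0.033, -0.706]
contact_force: [0.0, -0.2, -0.7]
opening: 0.383
clock: 9.33
tool_pos: [0.4824, 0.1899, 0.1105]
eef_rot: [0.706, 0.033, -0.033, -0.706]
contact_force: [-0.6, 0.9, -0.2]
opening: 0.38
t 9.33 p [0.4824 0.1899 0.1105] q [ 0.7064  0.0327 -0.0329 -0.7063] F [-0.62  0.95 -0.2 ] op 0.38
```

```bash
for i in 1 2 3; do python3 -m handwheel '[[[0,0.001,0,0,0,0],[0,0.002,0,0,0,0],[0,0.002,0,0,0,0]]]' -1 25 | grep -E "tool_pos|force"; done
```

```text
tool_pos: [0.4824, 0.1899, 0.1086]
contact_force: [0.4, 0.5, -1.3]
tool_pos: [0.4824, 0.1899, 0.1066]
contact_force: [0.2, 0.6, -1.3]
tool_pos: [0.4825, 0.19, 0.1047]
contact_force: [-1.0, 1.3, 0.8]
```

```bash
python3 -m handwheel '[[[0,0.0005,0,0,0,0],[0,0.001,0,0,0,0],[0,0.001,0,0,0,0]]]' -1 25 | grep -E "tool_pos|force"; python3 -c "
from h import *
for i in range(4): s=st(); snapshot('scene')"
```

```text
tool_pos: [0.4826, 0.19, 0.1038]
contact_force: [-0.2, -0.5, 0.8]
t 10.33 p [0.4826 0.19   0.1038] q [-0.7063 -0.0328  0.0326  0.7064] F [-0.24 -0.49  0.76] op 0.384
t 10.38 p [0.4826 0.19   0.1038] q [-0.7063 -0.0329  0.0327  0.7064] F [-1.1  -0.39  1.73] op 0.38
t 10.43 p [0.4826 0.19   0.1038] q [-0.7063 -0.0328  0.0327  0.7064] F [ 0.29 -0.88  2.16] op 0.383
t 10.48 p [0.4826 0.19   0.1038] q [-0.7063 -0.0328  0.0327  0.7064] F [-0.99 -0.57  2.53] op 0.382
```

```bash
python3 -m handwheel '[[[0,0,0,0,0,0],[0,0,0,0,0,0],[0,0,0,0,0,0],[0,0,0,0,0,0],[0,0,0,0,0,0]]]' 0.4 25
python3 -m handwheel '[[[0,-0.01,0,0,0,0],[0,-0.03,0,0,0,0],[0,-0.055,0,0,0,0],[0,-0.065,0,0,0,0],[0,-0.065,0,0,0,0],[0,-0.065,0,0,0,0]]]' 0.4 25
python3 - <<'E'
from h import *
st(); c=get_calibration("wrist"); w=snapshot("wrist"); save(w,"w5.png"); im=snapshot("side"); save(np.hstack([cv2.resize(im[150:280,310:420],(440,520)),cv2.resize(w[100:330,230:420],None,fx=1.7,fy=2.2609)[:520]]),"s5.png"); s=st()
print("head top expected", [proj(None,[.4826+dx,.19+dy,.132],c).round(1) for dx in (-.011,.011) for dy in (-.017,.017)])
E
```

```text
clock: 10.95
tool_pos: [0.4825, 0.1899, 0.1037]
eef_rot: [0.706, 0.033, -0.033, -0.706]
contact_force: [-0.3, 0.0, 0.8]
opening: 0.698
clock: 11.45
tool_pos: [0.4828, 0.1898, 0.169]
eef_rot: [-0.706, -0.033, 0.032, 0.706]
contact_force: [0.2, -0.7, 0.4]
opening: 0.695
t 11.45 p [0.4828 0.1898 0.169 ] q [-0.7063 -0.033   0.0322  0.7064] F [ 0.17 -0.74  0.39] op 0.695
t 11.55 p [0.482  0.1894 0.1679] q [ 0.7067  0.0322 -0.0332 -0.706 ] F [-0.34 -0.11  0.11] op 0.701
head top expected [array([298.7, 205.9]), array([352.2, 210.7]), array([296.3, 238.3]), array([348.3, 242.8])]
```

View pics/s5.png

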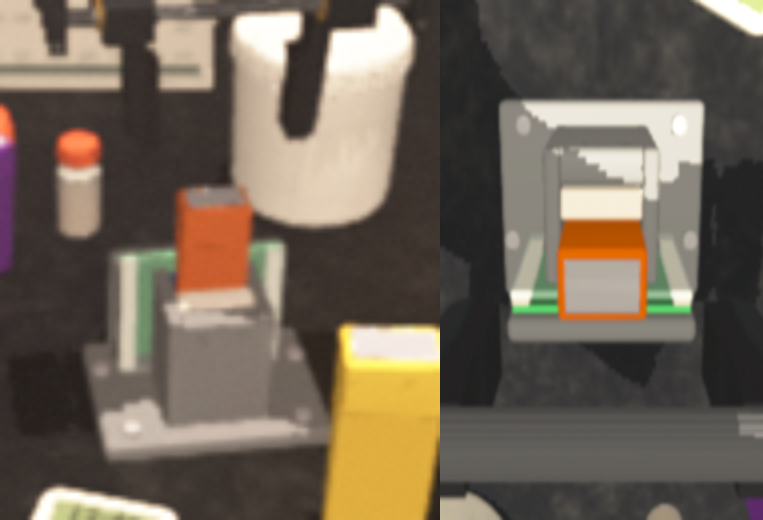

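Picture 10: the wedge stands upright and released in the slot. Its head top is at wrist (299..352, 210..242), as predicted, and the vial and timer are untouched. Shutting the fingers and starting the taps.

```bash
python3 -m handwheel '[[[0,0,0,0,0,0],[0,0,0,0,0,0],[0,0,0,0,0,0],[0,0,0,0,0,0],[0,0.005,0,0,0,0],[0,0.01,0,0,0,0],[0,0.018,0,0,0,0],[0,0.024,0,0,0,0],[0,0.028,0,0,0,0],[0,0.03,0,0,0,0],[0,0.03,0,0,0,0]]]' -1 30
python3 -m handwheel '[[[0,0.0015,0,0,0,0],[0,0.003,0,0,0,0],[0,0.0045,0,0,0,0],[0,0.006,0,0,0,0]]]' -1 30 | grep -E "tool_pos|force"
python3 -m handwheel '[[[0,0.0015,0,0,0,0],[0,0.002,0,0,0,0]]]' -1 30 | grep -E "tool_pos|force"
```

```text
clock: 12.47
tool_pos: [0.4822, 0.1898, 0.1381]
eef_rot: [0.707, 0.032, -0.033, -0.706]
contact_force: [-0.0, 0.5, 0.4]
opening: 0.005
tool_pos: [0.4827, 0.19, 0.1328]
contact_force: [-0.6, -0.3, -0.1]
tool_pos: [0.4828, 0.1901, 0.1309]
contact_force: [0.4, -0.2, 2.2]
```

```bash
python3 -m handwheel '[[[0,-0.004,0,0,0,0],[0,-0.004,0,0,0,0]]]' -1 30 | grep -E "tool_pos|force"
python3 -m handwheel '[[[0,0.002,0,0,0,0],[0,0.0035,0,0,0,0],[0,0.005,0,0,0,0],[0,0.0065,0,0,0,0]]]' -1 30 | grep -E "tool_pos|force"
python3 -m handwheel '[[[0,0.0015,0,0,0,0]]]' -1 30 | grep -E "tool_pos|force"
```

```text
tool_pos: [0.4827, 0.1901, 0.1352]
contact_force: [0.6, -0.1, -0.3]
tool_pos: [0.4827, 0.1901, 0.1282]
contact_force: [0.5, 0.4, 2.7]
tool_pos: [0.4828, 0.1901, 0.1268]
contact_force: [-0.1, 0.4, 3.8]
```

```bash
python3 -m handwheel '[[[0,-0.004,0,0,0,0],[0,-0.004,0,0,0,0],[0,-0.002,0,0,0,0],[0,-0.0005,0,0,0,0],[0,0.001,0,0,0,0],[0,0.0025,0,0,0,0]]]' -1 30 | grep -E "tool_pos|force"
python3 -m handwheel '[[[0,0.0015,0,0,0,0]]]' -1 30 | grep -E "tool_pos|force"
python3 -m handwheel '[[[0,-0.004,0,0,0,0],[0,-0.004,0,0,0,0],[0,-0.002,0,0,0,0],[0,-0.0005,0,0,0,0],[0,0.001,0,0,0,0],[0,0.002,0,0,0,0]]]' -1 30 | grep -E "tool_pos|force"
python3 -m handwheel '[[[0,0.0015,0,0,0,0]]]' -1 30 | grep -E "tool_pos|force"
```

```text
tool_pos: [0.4826, 0.19, 0.1242]
contact_force: [0.6, 0.0, 3.7]
tool_pos: [0.4827, 0.1901, 0.1228]
contact_force: [0.1, 0.3, 4.2]
tool_pos: [0.4826, 0.1901, 0.1212]
contact_force: [-2.9, -0.9, 16.3]
tool_pos: [0.4826, 0.1903, 0.1206]
contact_force: [-5.2, -3.1, 27.4]
```

The last push ended at 27 N, well over the intended 10 N, because the push rises very steeply. Lifting off at once, then the firm tap in much finer steps.

```bash
python3 -m handwheel '[[[0,-0.005,0,0,0,0],[0,-0.005,0,0,0,0],[0,-0.005,0,0,0,0],[0,-0.005,0,0,0,0]]]' -1 30 | grep -E "clock|tool_pos|force"
python3 -m handwheel '[[[0,0.0015,0,0,0,0],[0,0.003,0,0,0,0],[0,0.0035,0,0,0,0]]]' -1 30 | grep -E "tool_pos|force"
```

```text
clock: 15.05
tool_pos: [0.4824, 0.1898, 0.1239]
contact_force: [-0.0, 1.3, -0.4]
tool_pos: [0.4824, 0.1899, 0.1207]
contact_force: [-1.6, -1.3, 7.5]
```

```bash
python3 -m handwheel '[[[0,-0.0035,0,0,0,0],[0,-0.0035,0,0,0,0],[0,-0.0035,0,0,0,0],[0,-0.0035,0,0,0,0]]]' -1 30 | grep -E "tool_pos|force"
python3 -m handwheel '[[[0,0.0015,0,0,0,0],[0,0.003,0,0,0,0],[0,0.0036,0,0,0,0]]]' -1 30 | grep -E "tool_pos|force"
python3 -m handwheel '[[[0,-0.01,0,0,0,0],[0,-0.035,0,0,0,0],[0,-0.065,0,0,0,0],[0,-0.065,0,0,0,0],[0,-0.065,0,0,0,0],[0,-0.065,0,0,0,0]]]' -1 30 | grep -E "clock|tool_pos|force"
python3 - <<'E'
from h import *
st(); c=get_calibration("wrist"); w=snapshot("wrist"); im=snapshot("side"); save(np.hstack([cv2.resize(im[150:310,310:430],(390,520)),cv2.resize(w[100:330,230:420],None,fx=2.2609,fy=2.2609)[:520]]),"s6.png")
print("head top expected", [proj(None,[.4826+dx,.19+dy,.121],c).round(1) for dx in (-.011,.011) for dy in (-.017,.017)])
for k in("timer","orange_vial"): print(k,[(np.round(b["bbox"]).astype(int).tolist(),round(b["confidence"],2)) for b in boxes_of(k,"side")[:2]])
E
```

```text
tool_pos: [0.4825, 0.1899, 0.1241]
contact_force: [0.5, -1.2, 0.4]
tool_pos: [0.4825, 0.1899, 0.1207]
contact_force: [-0.7, -2.2, 8.3]
clock: 16.38
tool_pos: [0.4824, 0.1896, 0.1856]
contact_force: [-1.2, 0.1, 0.1]
t 16.38 p [0.4824 0.1896 0.1856] q [ 0.7065  0.0327 -0.0327 -0.7062] F [-1.2   0.08  0.07] op 0.006
head top expected [array([302.3, 195.8]), array([349.3, 200. ]), array([300.1, 224.5]), array([345.9, 228.5])]
timer [([318, 270, 353, 303], 0.89)]
orange_vial [([323, 179, 334, 207], 0.68)]
```

View pics/s6.png

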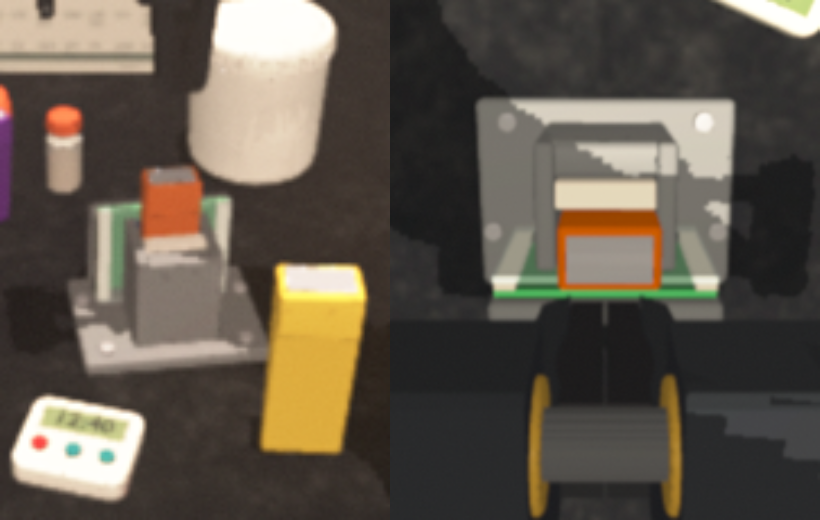

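Picture 11: the wedge is upright and about 10 mm deeper, with the head top at z ≈ 0.121. The timer and vial are where they were and the fingers are clear. Two further taps (7.5 and 8.3 N) stopped at the same height, 0.1207. Handing in.

```bash
python3 -c "
from h import *
print(job.finish_job()); st()"
```

```text
the job is handed in; nothing more can be done
None
the job is handed in; nothing more can be done
```

I locked the wedge in the clamp and handed the job in, but one driving tap was too hard. That tap is the one thing that could fail the run.

**What I did:** I took the small orange wedge from the black holder, started it about 38 mm deep in the slot and let go. Then I drove it about 10 mm further with separate taps from above, using the shut fingers. It moved at about 2–4 N until the push rose steeply. I handed it in at about 16.5 s of the 48 s.

**Last checks:**
- **Tightness:** two further taps read 7.5 N and 8.3 N, at the bottom of the 8–14 N range. Both stopped at the same height (0.1207 m), so the wedge no longer moves.
- **Position:** the wedge stands upright in the slot, with its head about 30 mm above the mouth.
- **Surroundings:** the timer and vial are where they were, to within a few pixels, and the robot was clear, with the fingers about 65 mm above the wedge.

**What went wrong:** the tap that made it tight went through the intended 10 N or so and read 27 N when the move ended. That is below the 40 N hit limit. At two to three times the push, though, the squeeze on the jaw would have been about 54–80 N, which could have passed the 60 N limit. I could not measure the squeeze or the true peak, since force is only reported at the end of each move. The last picture shows no visible damage to the glass, but that doesn't prove the limit was kept.

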